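# Pack away the polish jars and bolt their case

### The job

Put the polish away from the grit: slide the three jars standing in the open plywood case up to its left-hand end as one close row, then stand the fourth jar, the loose one out on the bench beside the case, upright in the space this leaves in the same row. Lower the lid right down without slamming it and slide the bolt on the front fully to the left, into the keeper. Keep the jars upright and leave the other things on the bench where they are.

Things in the scene. Friction and masses are not known exactly. Their poses are not given: they have to be found in the camera images.
- case: plywood case, fixed, 104 deep (x) x 280 long (y) mm, base walls 38 high. Origin under its middle at bench level; x to the hinged back, y to the left-hand end, z up. Floor 8 mm above the bench, with two strips 10 mm high that form a track for one row of jars: 63 mm wide about x = 0, from y = -129 to +129 mm; end lips 42 mm above the bench. Three jars at its left end leave 93 mm free at the right.
- case_lid (a joint): angle of the hollow lid (skirts 7 mm thick on all sides): 0 closed, 1.6 to 1.8 (open, leaning back) at the start, at most 2.05. Stiff hinges: it stays at any angle; some 4 N at its front edge move it. Closed, its flat top is 88 mm above the bench. Open, the flat top looks backwards: push it forward from behind, then press it down. A bow handle stands out 18 mm in mid-front.
- lid_hinge (a point): middle of the lid's hinge line, which runs along the case's y at the top of the back wall: x = +52 mm, z = 38 mm in the case's frame. The lid's flat top lies 50 mm off this line (above it when closed). Keep clear of the fixed ring lamp behind to the left (its head at x 0.62 to 0.78, y 0.16 to 0.34, z 0.23 to 0.29 m) and of the hot plate behind (72 mm high, from x = 0.70 m).
- lid_edge (a point): middle of the lid's upper front edge: 104 mm from the hinge line along the lid's top and 50 mm off it; closed, at x = -52 mm, z = 88 mm in the case's frame. Its axes are parallel to the case's when closed and turn with the lid.
- case_bolt (a joint): travel of the barrel bolt on the front of the case's base, m: 0 drawn (to the right), 0.032 fully thrown (to the left, along the case's +y) into the keeper that hangs from the lid. It slides stiffly (about 2 N) and stays where it is left.
- bolt_knob (a point): centre of the bolt's ball knob, 15 mm in diameter, which stands out 24.5 mm in front of the base's front wall, 22 mm above the bench. Drawn, it is at y = -96 mm in the case's frame; thrown, at y = -64 mm. The space to its right is free.
- jar_a_centre (a point): leftmost jar in the case; screw-lid glass jar of polish, 55 mm in diameter and 68 mm high, 0.11 kg; its lid, 53 mm in diameter, is the topmost 14 mm and the best place to grip. The point is the jar's centre, 34 mm above its foot, z up.
- jar_b_centre (a point): middle jar in the case; screw-lid glass jar of polish, 55 mm in diameter and 68 mm high, 0.11 kg; its lid, 53 mm in diameter, is the topmost 14 mm and the best place to grip. The point is the jar's centre, 34 mm above its foot, z up.
- jar_c_centre (a point): rightmost jar in the case (35 to 60 mm of free track to its right at the start: too little for a jar); screw-lid glass jar of polish, 55 mm in diameter and 68 mm high, 0.11 kg; its lid, 53 mm in diameter, is the topmost 14 mm and the best place to grip. The point is the jar's centre, 34 mm above its foot, z up.
- jar_d_centre (a point): the jar that stands on the bench, outside the case, either to its left or to its right; screw-lid glass jar of polish, 55 mm in diameter and 68 mm high, 0.11 kg; its lid, 53 mm in diameter, is the topmost 14 mm and the best place to grip. The point is the jar's centre, 34 mm above its foot, z up.
- flask_stand: white cast flask stand, 78 x 84 x 63 mm, with a ring on top: a bystander; origin under its middle.
- tape: roll of black tape lying flat, 62 x 59 x 19 mm: a bystander; origin under its middle.
- file_pliers: pliers lying flat, 49 x 152 x 13 mm: a bystander; origin under its middle.
- slab: sawn agate slab lying flat, 67 x 94 x 8 mm: a bystander; origin under its middle.
Things that resemble listed ones, but are neither listed nor needed, are in the scene too. What is shaped like the part that bears jar_c_centre but orange is not meant.

How it is judged:
By the outcome, as a careful person would: the job done as asked, in the order asked, and still so for the second after the job is handed in, with the robot touching nothing.
It also fails if it takes over 72 s, if anything falls off the work surface, if the arm or the gripper's body presses on something with over 40 N, if the wrist force passes 120 N, or if a joint passes its speed limit or range.

### The arm

A 6-joint arm with a two-finger parallel gripper is mounted at the origin on a cart in front of the work surface, level with it; the furniture and walls round the work are solid. World frame = base frame: x ahead of the robot, y to its left, z up, the work surface at z = 0. Lengths are in m, angles in degrees, forces in N, time in s.
With the tool pointing down it reaches from about 0.35 to 0.875 m from the base axis. Payload 4.2 kg.
Tool frame: the origin (TCP) lies on the centre line of the jaws, within the pads' length; the fingertips stand 19 mm ahead of it and the grasp point (between the pads) is the TCP; z points along the fingers, y is the line along which they close (so a half turn about z gives the same grasp; the last joint's range is limited). The gripper opens to 87 mm and grips with 3 to 60 N. Pads are 19 mm wide; open, the fingers measure 117 mm over their backs; the gripper's body (75 mm by 190 mm) begins 51 mm behind the grasp point.
Start: joints at [-56.975, 22.042, 0.453, 0, -68.411, -14.817], TCP at [0.195, -0.594, 0.242] pointing down, gripper open.
Joint ranges: [-179.83, 179.83], [-69.29, 118.12], [-61.27, 80.66], [-181.25, 117.63], [-171.15, -9.14], [-177.46, 177.46]. Speed limits (degrees/s): [159.86, 159.86, 180, 180, 180, 180].

### API

Orientations are given as a 3x3 rotation matrix whose columns are the frame's x, y, z axes.
In Python, from station import sense, capture, finish_job, search_frame, masks_of gives the robot as it stands.
- The arm moves only by the tool drive_tool, never from a script. Its argument "rows" is a list of rows, each a list of 7 numbers: the opening in per cent of the stroke, from 0 (shut) to 100 (fully open), then the shift along the world's x, y, z in mm, then the turn, a rotation vector about the world's x, y, z in rad. In form: [[fingers, dx, dy, dz, wx, wy, wz], ...]. A call has 1 to 5 rows; each row shifts and turns the commanded pose from where the row before left it; what a row does not reach is not made up. A row lasts 1/12 s, in which the tool goes at most 41.7 mm and 7.16 degrees, less where a joint would pass 70% of its speed; a pose out of reach is approached as far as the arm can. A call is refused whole if a number of a shift passes 41.7 or a number of a turn 0.125, either way. A call with a gripper value outside its range is refused whole. The fingers move at their own pace and stop on an object; the grip force is fixed at half the most. Time passes only in rows, so rows that do not move let the fingers close. It gives the time, the measured TCP pose, the force, the opening and the grip force at its end, in the units of the state.
- sense(): the state, without advancing time (a new reading comes with each control period).
- capture(name): name is "scene" or "top" or "wrist"; returns a dict with "frame" (384x512x3 uint8, red, green, blue), "z_map" (384x512 float32, m along the optical axis (not along the pixel's ray), 0 where there is no reading), "fx", "fy", "cx", "cy" (pixels), "distortion" ([k1, k2, p1, p2, k3] as OpenCV has them; the pictures are not rectified), "R" (3x3) and "t" (3): a world point X has camera coordinates R X + t; the wrist camera has in their place "T_tool_cam" (4x4, takes a point from camera to tool coordinates, whose origin is the TCP and whose axes are the flange's). Camera axes: x right, y down, z forward; pixel columns grow to the right and rows downward; lengths in m; the calibration is good to about 2 mm. A picture is of the moment at which its call begins: read the wrist's pose just before it.
- finish_job(): hands the job in; it is judged then, once.
Trained networks look in a picture, given as the dict that the camera call returned (one of the last four; its "shot" number tells which), for a name from the list of things; names that differ only in an ending like _2 or _b are one class to them, and where a whole thing is asked for, a point or a joint stands for the part that bears it (a point fixed in the world has none). Each returns a list of dicts, best first, with "p" (0 to 1); they miss things now and then, are a little off and sometimes report something else, mostly with a low value. They report only what shows in the picture. A call takes as long as a camera call. They do not tell look-alikes from the thing itself.
- search_frame(label, picture): "xy" ([column, row] in pixels, amid what is visible of it).
- masks_of(label, picture): "region" (384x512 bool, what is visible of it) and "xy" ([column, row] in pixels, amid what is visible of it).
The state is a dict: "time_s": time; "joints": joint angles; "joint_velocities": joint speeds; "effort": joint torques, N m; "tcp_pos": TCP position; "ee_rot": TCP orientation; "wrist_force": force on the tool from outside, world axes, zero at the start; "moment": the same for the moment, N m; "gripper_width": opening from 0.0 (shut) to 1.0 (fully open); "gripper_force": force on a finger pad.
Only numpy, scipy, OpenCV 4.12 (cv2) and the standard library are available. Lean on these libraries where they do the work, as an engineer would, in place of code of your own. Each camera call takes 0.05 s, during which the arm holds its last target. There are 200 camera calls.

## Working session

There is one attempt and no reset: what is moved stays moved. The work goes in short steps, Python scripts to look and compute and a tool call to move; the robot and the scene stay as the last step left them, time stands still between calls to the robot, and variables do not carry over. Pictures are saved under pics/ and viewed, at most 10 in all, crops included, and the job is handed in when it is done.

Besides the shell and the picture viewer there is one more tool, called after "Request:" as a command line: name --pt "numbers of a row" for each row, then --argument value for the rest. drive_tool: Moves the arm, as the interface text tells. Its arguments: {"type":"object","properties":{"rows":{"type":"array"}},"required":["rows"]}

```bash
mkdir -p pics; cat > h.py <<'E'
import numpy as np, cv2
from station import sense, capture, finish_job, search_frame, masks_of
def cam(p):
    if "R" in p: return np.array(p["R"]),np.array(p["t"])
    s=sense(); T=np.array(p["T_tool_cam"]); R=np.array(s["ee_rot"])@T[:3,:3]; t=np.array(s["ee_rot"])@T[:3,3]+np.array(s["tcp_pos"])
    return R.T,-R.T@t
def cloud(p,m=None):
    K=np.array([[p["fx"],0,p["cx"]],[0,p["fy"],p["cy"]],[0,0,1]]);z=p["z_map"]
    if m is None: m=np.ones(z.shape,bool)
    v,u=np.nonzero(m&(z>0)); 
    n=cv2.undistortPoints(np.c_[u,v].astype(np.float64)[:,None],K,np.array(p["distortion"])).reshape(-1,2)
    d=z[v,u][:,None]; c=np.c_[n*d,d]; R,t=cam(p); return (c-t)@R, np.c_[u,v]
def save(p,f,crop=None,s=1):
    im=p["frame"][:,:,::-1]
    if crop: x0,y0,x1,y1=crop; im=im[y0:y1,x0:x1]
    cv2.imwrite("pics/"+f,cv2.resize(im,None,fx=s,fy=s,interpolation=cv2.INTER_CUBIC))
E
python3 - <<'E'
from h import *
for n in ["scene","top"]:
    p=capture(n); save(p,n+"0.png",s=1.5)
    print(n,sense()["time_s"])
    for l in ["jar_a_centre","bolt_knob","case","lid_edge","flask_stand","tape","file_pliers","slab"]:
        for r in masks_of(l,p)[:8]:
            c,_=cloud(p,r["region"])
            if len(c): print(l,round(r["p"],2),np.round(r["xy"]),np.round(np.median(c,0),3),np.round(np.percentile(c,[2,98],axis=0),3).tolist())
E
```

```text
scene 0.05
jar_a_centre 0.7 [256. 212.] [0.482 0.058 0.057] [[0.469, 0.032, 0.017], [0.513, 0.076, 0.078]]
case 0.84 [263. 190.] [ 0.578 -0.012  0.045] [[0.442, -0.169, 0.004], [0.636, 0.119, 0.143]]
case 0.43 [174. 252.] [0.465 0.353 0.053] [[0.454, 0.326, 0.008], [0.501, 0.376, 0.071]]
lid_edge 0.75 [258. 182.] [ 0.598 -0.01   0.079] [[0.546, -0.154, 0.04], [0.635, 0.12, 0.15]]
tape 0.47 [135. 242.] [0.609 0.441 0.016] [[0.597, 0.406, 0.002], [0.645, 0.458, 0.022]]
tape 0.33 [312. 205.] [ 0.467 -0.139  0.025] [[0.45, -0.179, 0.019], [0.483, -0.105, 0.029]]
file_pliers 0.65 [215. 261.] [0.414 0.255 0.011] [[0.379, 0.167, 0.001], [0.435, 0.311, 0.015]]
file_pliers 0.4 [271. 202.] [ 0.495 -0.011  0.055] [[0.481, -0.043, 0.011], [0.528, 0.006, 0.078]]
slab 0.57 [326. 182.] [ 0.559 -0.297  0.007] [[0.534, -0.34, -0.0], [0.594, -0.256, 0.011]]
top 0.5
jar_a_centre 0.53 [250. 187.] [0.497 0.053 0.074] [[0.473, 0.029, 0.009], [0.522, 0.078, 0.08]]
bolt_knob 0.66 [275. 153.] [ 0.592 -0.017  0.137] [[0.549, -0.151, -0.001], [0.643, 0.117, 0.155]]
bolt_knob 0.49 [310. 196.] [ 0.47  -0.136  0.025] [[0.454, -0.168, -0.002], [0.48, -0.112, 0.031]]
case 0.73 [281. 165.] [ 0.563 -0.033  0.04 ] [[0.454, -0.163, 0.002], [0.633, 0.111, 0.147]]
lid_edge 0.91 [278. 153.] [ 0.592 -0.018  0.137] [[0.55, -0.152, 0.038], [0.64, 0.115, 0.155]]
lid_edge 0.32 [295. 177.] [ 0.525 -0.079  0.074] [[0.5, -0.104, 0.043], [0.549, -0.054, 0.081]]
flask_stand 0.9 [376. 197.] [ 0.47  -0.345  0.048] [[0.429, -0.385, 0.0], [0.508, -0.311, 0.065]]
flask_stand 0.55 [186. 209.] [0.417 0.263 0.01 ] [[0.385, 0.19, 0.003], [0.427, 0.318, 0.016]]
tape 0.55 [135. 146.] [0.615 0.439 0.017] [[0.602, 0.406, 0.006], [0.643, 0.461, 0.024]]
file_pliers 0.8 [186. 206.] [0.416 0.264 0.01 ] [[0.385, 0.186, 0.003], [0.427, 0.313, 0.017]]
slab 0.93 [358. 167.] [ 0.565 -0.295  0.007] [[0.537, -0.336, 0.001], [0.595, -0.254, 0.014]]
```

View pics/scene0.png

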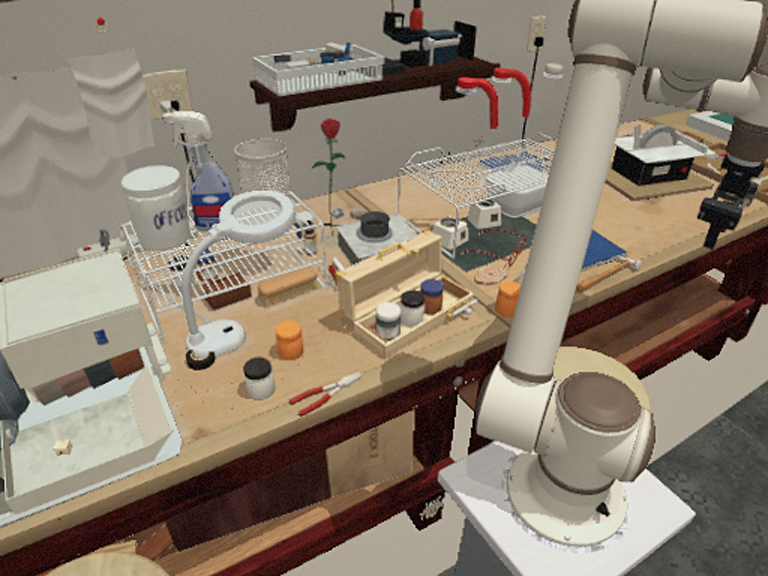

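View pics/top0.png

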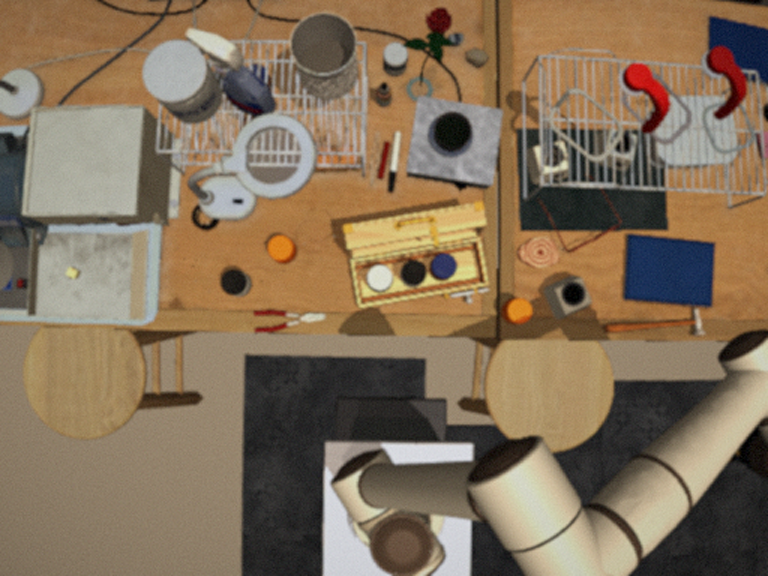

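Candidates for jar_d outside the case, in the scene picture at 1.5x: black-lidded clear jar at (259,377), orange jars at (289,338) and (509,298). The orange ones are excluded by the description, so jar_d is the black-lidded one at left. In the case, from left to right, are white (388,315), black (411,305) and blue (432,293).

```bash
python3 - <<'E'
from h import *
p=capture("top"); c,uv=cloud(p); q=capture("scene"); c2,_=cloud(q); 
im=np.hstack([cv2.resize(p["frame"][150:220,130:340,::-1],None,fx=3,fy=3), ])
im2=cv2.resize(q["frame"][170:280,150:360,::-1],None,fx=3,fy=3)
cv2.imwrite("pics/crop1.png",np.vstack([im,im2]))
s=sense(); print(np.round(s["ee_rot"],3).tolist(), s["tcp_pos"])
for nm,z0,pts in [("d",.068,None),("a",.076,(.497,.053)),("b",.076,(.51,-.015)),("c",.076,(.525,-.079))]:
    x,y=pts or (.48,.353)
    for C in (c,c2):
        m=(abs(C[:,0]-x)<.045)&(abs(C[:,1]-y)<.032)&(abs(C[:,2]-z0)<.006); P=C[m]
        if len(P)>5: print(nm,len(P),np.round(P.mean(0),4),np.round((np.percentile(P,3,0)+np.percentile(P,97,0))/2,4),np.round(np.ptp(P,0),3))
# lid
for C in (c,c2):
    m=(C[:,0]>.5)&(C[:,0]<.68)&(abs(C[:,1]+.02)<.13)&(C[:,2]>.115)&(C[:,2]<.17); P=C[m]
    f=np.polyfit(P[:,1],P[:,0],1); r=P[:,0]-np.polyval(f,P[:,1]); print("lid",len(P),f,np.degrees(np.arctan(f[0])),np.percentile(r,[2,50,98]),np.percentile(P,[1,50,99],0).round(3).tolist())
    # front wall rim
    m=(C[:,0]>.42)&(C[:,0]<.52)&(abs(C[:,1]+.02)<.16)&(C[:,2]>.03)&(C[:,2]<.046); P=C[m]
    ys=np.arange(-.16,.13,.02)
    for y in ys:
        B=P[abs(P[:,1]-y)<.01]
        if len(B)>2: print(round(y,2),len(B),np.percentile(B[:,0],[5,50,95]).round(3),B[:,2].mean().round(3))
E
```

```text
[[-0.95, -0.312, -0.0], [-0.312, 0.95, 0.0], [0.0, 0.0, -1.0]] [ 0.19531279 -0.59366069  0.24153751]
d 215 [0.4829 0.3545 0.0671] [0.4825 0.354  0.067 ] [0.05  0.052 0.011]
d 212 [0.4788 0.3519 0.0686] [0.4806 0.352  0.0673] [0.052 0.053 0.01 ]
a 217 [0.4979 0.0524 0.0751] [0.4984 0.0521 0.0753] [0.05  0.052 0.011]
a 150 [0.4943 0.051  0.075 ] [0.4953 0.0508 0.0747] [0.053 0.054 0.011]
b 219 [ 0.5113 -0.0176  0.0749] [ 0.5109 -0.0176  0.0752] [0.05  0.05  0.011]
b 132 [ 0.5071 -0.0189  0.0753] [ 0.5073 -0.0184  0.0748] [0.052 0.05  0.009]
c 220 [ 0.525  -0.0804  0.0747] [ 0.5251 -0.0802  0.0748] [0.05  0.053 0.012]
c 129 [ 0.5221 -0.0807  0.0753] [ 0.5229 -0.082   0.0748] [0.053 0.061 0.009]
lid 1498 [-0.19405576  0.59439774] -10.982080810990418 [-0.02542292  0.00028682  0.02534006] [[0.556, -0.148, 0.132], [0.598, -0.023, 0.139], [0.643, 0.108, 0.158]]
-0.16 27 [0.486 0.492 0.518] 0.037
-0.14 18 [0.476 0.485 0.489] 0.036
-0.12 16 [0.478 0.482 0.485] 0.036
-0.1 18 [0.471 0.478 0.482] 0.036
-0.08 18 [0.471 0.475 0.5  ] 0.036
-0.06 17 [0.468 0.471 0.514] 0.037
-0.04 17 [0.464 0.467 0.4
[... 190 characters left out ...]
0.44  0.445 0.46 ] 0.038
0.1 81 [0.446 0.483 0.515] 0.038
lid 672 [-0.19245018  0.58923475] -10.893399500286716 [-0.03296376  0.00068595  0.02848711] [[0.55, -0.146, 0.134], [0.593, -0.01, 0.14], [0.641, 0.108, 0.157]]
-0.16 30 [0.478 0.492 0.517] 0.036
-0.14 15 [0.469 0.482 0.486] 0.035
-0.12 16 [0.476 0.479 0.484] 0.035
-0.1 21 [0.471 0.477 0.505] 0.037
-0.08 31 [0.468 0.496 0.5  ] 0.037
-0.06 32 [0.464 0.503 0.514] 0.037
-0.04 20 [0.461 0.467 0.492] 0.037
-0.02 35 [0.456 0.482 0.486] 0.038
-0.0 52 [0.454 0.491 0.509] 0.037
0.02 14 [0.447 0.451 0.456] 0.036
0.04 32 [0.444 0.453 0.477] 0.037
0.06 44 [0.441 0.471 0.479] 0.037
0.08 60 [0.437 0.461 0.505] 0.038
0.1 83 [0.444 0.487 0.516] 0.037
```

View pics/crop1.png

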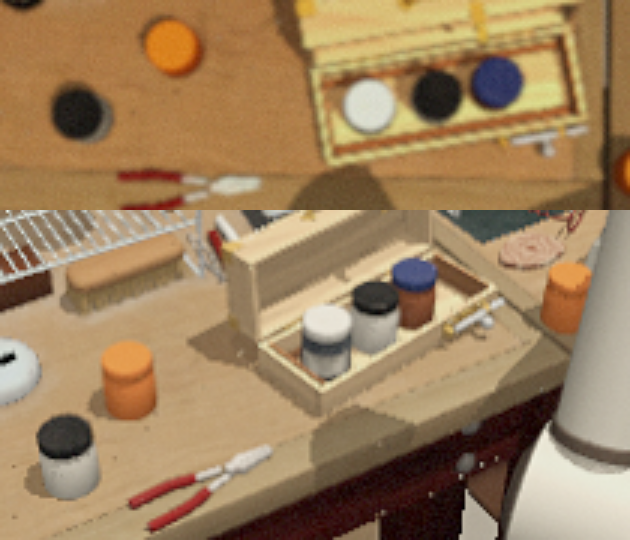

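The crop confirms it: black-lidded jar_d at (78,113) in its upper half, with the orange look-alike beside it at (172,47). In the case stand the white, black and blue jars, and the bolt knob is at (545,148). Case yaw is about 11°. Moving over the case.

Request:
drive_tool --pt "0 21 33 4 0 0 -0.063" --pt "0 21 33 4 0 0 -0.063" --pt "0 21 33 4 0 0 0" --pt "0 21 33 4 0 0 0" --pt "0 21 33 4 0 0 0"

```text
time_s: 1.42
tcp_pos: [0.3008, -0.4272, 0.2618]
ee_rot: [[-0.982, -0.19, 0.0], [-0.19, 0.982, -0.0], [-0.0, -0.0, -1.0]]
wrist_force: [0.0, -0.0, 0.1]
gripper_width: 0.708
gripper_force: 0.0
```

Request:
drive_tool --pt "0 21 33 4 0 0 0" --pt "0 21 33 4 0 0 0" --pt "0 21 33 4 0 0 0" --pt "0 21 33 4 0 0 0" --pt "0 21 33 4 0 0 0"

```text
time_s: 1.83
tcp_pos: [0.4059, -0.2619, 0.2822]
ee_rot: [[-0.982, -0.191, 0.001], [-0.191, 0.982, -0.0], [-0.001, -0.0, -1.0]]
wrist_force: [0.9, -1.1, 1.0]
gripper_width: 0.329
gripper_force: 0.0
```

Request:
drive_tool --pt "0 21 33 0 0 0 0" --pt "0 21 33 0 0 0 0" --pt "0 21 33 0 0 0 0" --pt "0 10 10 0 0 0 0" --pt "0 0 0 0 0 0 0"

```text
time_s: 2.25
tcp_pos: [0.4802, -0.1524, 0.2815]
ee_rot: [[-0.981, -0.195, 0.001], [-0.195, 0.981, 0.0], [-0.001, -0.0, -1.0]]
wrist_force: [0.8, 0.0, 0.4]
gripper_width: 0.019
gripper_force: 0.0
```

```bash
python3 - <<'E'
from h import *
s=sense(); print(s["time_s"],np.round(s["tcp_pos"],4),np.round(s["ee_rot"],3).tolist(),s["gripper_width"],np.round(s["wrist_force"],2))
p=capture("wrist"); save(p,"w1.png",s=1.5); c,_=cloud(p)
t=capture("top"); ct,_=cloud(t)
a=np.radians(10.95); R=np.array([[np.cos(a),-np.sin(a)],[np.sin(a),np.cos(a)]])
for nm,C in (("w",c),("t",ct)):
    L=(C[:,:2]-np.array([.513,-.0225]))@R   # approx case frame
    print(nm,len(L))
    m=(abs(C[:,2]-.038)<.008)
    for lab,mm in (("front",m&(abs(L[:,1]-.0)<.13)&(L[:,0]<-.035)&(L[:,0]>-.07)),):
        if mm.sum()>20: print(lab,mm.sum(),np.percentile(L[mm],[2,50,98],0).round(4).tolist(), np.degrees(np.arctan(np.polyfit(L[mm,1],L[mm,0],1)[0])))
    for sg in (1,-1):
        mm=m&(abs(L[:,0])<.02)&(sg*L[:,1]>.115)&(sg*L[:,1]<.16)
        if mm.sum(): print("end",sg,mm.sum(),np.percentile(L[mm,1],[2,10,50,90,98]).round(4))
    for y in (.077,.006,-.06):
        mm=(abs(C[:,2]-.076)<.006)&(abs(L[:,1]-y)<.031)&(abs(L[:,0])<.032)
        if mm.sum()>20: print("jar",mm.sum(),((np.percentile(L[mm],2,0)+np.percentile(L[mm],98,0))/2).round(4),np.ptp(L[mm],0).round(3))
    mm=(L[:,0]<-.06)&(L[:,0]>-.09)&(L[:,1]<-.04)&(L[:,1]>-.13)&(C[:,2]>.012)&(C[:,2]<.035)
    if mm.sum(): print("bolt",mm.sum(),np.percentile(np.c_[L[mm],C[mm,2]],[2,50,98],0).round(4).tolist())
    mm=(C[:,2]>.1)&(C[:,2]<.17)&(abs(L[:,1])<.14)&(L[:,0]>0)&(L[:,0]<.15)
    for z in (.105,.115,.125,.135,.14,.145,.155):
        k=mm&(abs(C[:,2]-z)<.0025)
        if k.sum()>5: print("lid",z,k.sum(),np.percentile(L[k,0],[2,50,98]).round(3))
E
```

```text
2.25 [ 0.4802 -0.1524  0.2815] [[-0.981, -0.195, 0.001], [-0.195, 0.981, 0.0], [-0.001, -0.0, -1.0]] 0.01872342929450355 [0.83 0.03 0.39]
w 195786
front 1536 [[-0.0562, -0.1248], [-0.0522, -0.0055], [-0.0385, 0.1227]] 0.9759709556774016
end 1 194 [0.1153 0.1155 0.1208 0.1243 0.1249]
end -1 234 [-0.1534 -0.1529 -0.1483 -0.1432 -0.1429]
jar 1609 [-0.0028  0.0707] [0.053 0.051]
jar 1038 [-0.0125  0.0005] [0.04  0.052]
jar 890 [-0.0138 -0.0637] [0.026 0.052]
bolt 446 [[-0.0848, -0.1285, 0.0223], [-0.065, -0.1055, 0.026], [-0.0603, -0.0603, 0.0295]]
lid 0.105 69 [0.055 0.064 0.077]
lid 0.115 50 [0.056 0.061 0.072]
lid 0.125 46 [0.057 0.059 0.065]
lid 0.135 168 [0.058 0.059 0.06 ]
lid 0.14 2130 [0.058 0.068 0.083]
t 195824
front 51 [[-0.0528, 0.0763], [-0.0481, 0.1114], [-0.037, 0.129]] 8.084457228839875
end 1 41 [0.1195 0.1204 0.1247 0.1289 0.1299]
lid 0.135 420 [0.064 0.096 0.11 ]
lid 0.14 671 [0.062 0.084 0.108]
lid 0.145 118 [0.061 0.073 0.097]
lid 0.155 33 [0.087 0.09  0.095]
```

View pics/w1.png

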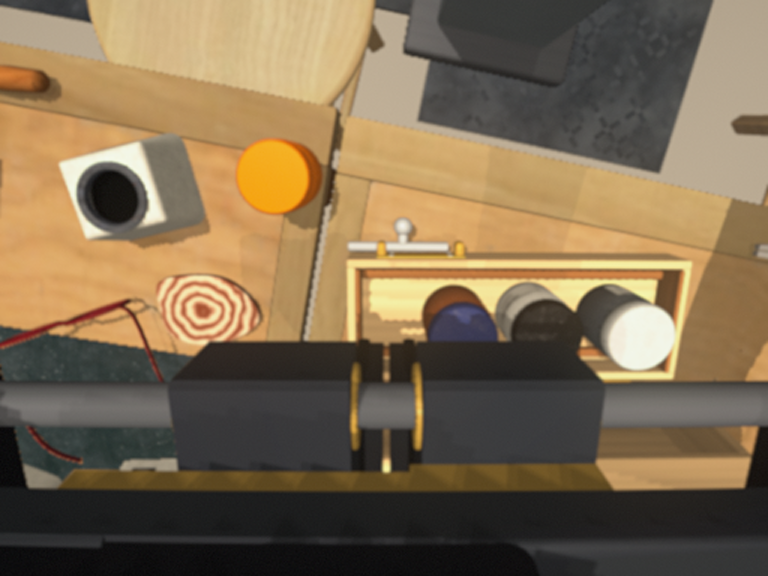

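The wrist view shows the case with the blue jar (460,320), black (540,315) and white (630,330), and the drawn bolt knob at (403,228). The arm had not settled, so I'll re-measure with it still.

```bash
cat > m.py <<'E'
from h import *
def measure(C,o=(.5147,-.0325),deg=10.95):
    a=np.radians(deg); R=np.array([[np.cos(a),-np.sin(a)],[np.sin(a),np.cos(a)]])
    L=(C[:,:2]-np.array(o))@R; z=C[:,2]
    m=(abs(z-.038)<.008)
    mm=m&(abs(L[:,1])<.12)&(L[:,0]<-.042)&(L[:,0]>-.07)
    e=[]
    for y in np.arange(-.11,.115,.02):
        k=mm&(abs(L[:,1]-y)<.01)
        if k.sum()>8: e.append((y,np.percentile(L[k,0],4)))
    e=np.array(e)
    if len(e)>3: f=np.polyfit(e[:,0],e[:,1],1); print("front outer",f[1].round(4),"ddeg",np.degrees(f[0]).round(2))
    for sg in (1,-1):
        mm=m&(abs(L[:,0])<.02)&(sg*L[:,1]>.122)&(sg*L[:,1]<.16)
        if mm.sum(): print("end",sg,mm.sum(),np.percentile(L[mm,1],[2,50,98]).round(4))
    mm=(abs(z-.076)<.005)&(abs(L[:,0])<.04)&(abs(L[:,1])<.13)
    if mm.sum()>50:
        P=L[mm]; h,_=np.histogram(P[:,1],bins=np.arange(-.13,.131,.004)); print("jar-top hist",h)
    mm=(L[:,0]<-.071)&(L[:,0]>-.095)&(abs(L[:,1]+.09)<.06)&(z>.012)&(z<.035)
    if mm.sum()>5: print("knob",mm.sum(),np.percentile(np.c_[L[mm],z[mm]],[5,50,95],0).round(4).tolist())
    return L
E
python3 - <<'E'
from m import *
s=sense(); print(np.round(s["tcp_pos"],4),np.abs(s["joint_velocities"]).max())
for n in("wrist","top","scene"):
    p=capture(n); C,_=cloud(p); print(n); L=measure(C)
    for y in (.087,.015,-.05):
        mm=(abs(C[:,2]-.076)<.006)&(abs(L[:,1]-y)<.034)&(abs(L[:,0])<.032)
        if mm.sum()>20: print("jar",mm.sum(),((np.percentile(L[mm],2,0)+np.percentile(L[mm],98,0))/2).round(4),np.ptp(L[mm],0).round(3))
print(np.round(sense()["tcp_pos"],4))
E
```

```text
[ 0.4782 -0.1545  0.2814] 1.7585992393256393
wrist
front outer -0.0541 ddeg 0.41
end 1 215 [0.1248 0.131  0.1356]
end -1 222 [-0.1421 -0.137  -0.132 ]
jar-top hist [  0   0   0   0   0   0   0   0   0   0   0   0   5  42  44  68  66  73
  78  73  76  67  68  57  41  17   0   0  16  55  65  74  77  82  87  79
  87  82  88  87  84  34   0   0   0   0  44 100 125 139 147 149 155 146
 141 135 124 103  74   9   0   0   0   0   0]
knob 118 [[-0.0843, -0.1037, 0.0229], [-0.0787, -0.0978, 0.0273], [-0.0724, -0.0916, 0.0298]]
jar 1610 [-0.0019  0.081 ] [0.051 0.051]
jar 1011 [-0.0109  0.0104] [0.04  0.054]
jar 793 [-0.0139 -0.0531] [0.024 0.062]
top
end 1 42 [0.1296 0.1346 0.1401]
scene
front outer -0.0547 ddeg 0.17
end 1 47 [0.1264 0.1322 0.1387]
end -1 34 [-0.1392 -0.1329 -0.1292]
jar-top hist [ 0  0  0  0  0  0  0  0  0  0  0  0  0  4  6 10  7 12 11 10 10 15  9 13
  8  8  0  0  1  4  6  9  6 12 14 13 13 10  8 11 10 10  1  0  0  0  0  3
 11 10 13 12 15 14 12 11 11 13 11  7  1  0  0  0  0]
knob 15 [[-0.085, -0.1, 0.0211], [-0.0793, -0.0954, 0.0248], [-0.0739, -0.091, 0.029]]
jar 147 [-0.0024  0.0849] [0.052 0.051]
jar 133 [-0.0036  0.0131] [0.053 0.053]
jar 123 [-0.0012 -0.0509] [0.051 0.051]
[ 0.4776 -0.1556  0.2816]
```

Request:
drive_tool --pt "0 27 10 -10 0 0 0" --pt "0 27 10 -20 0 0 0" --pt "0 0 0 -20 0 0 0" --pt "0 0 0 0 0 0 0" --pt "0 0 0 0 0 0 0"

```text
time_s: 2.92
tcp_pos: [0.5312, -0.1358, 0.2308]
ee_rot: [[-0.982, -0.189, -0.003], [-0.189, 0.982, -0.0], [0.003, 0.0, -1.0]]
wrist_force: [-0.7, -0.5, -0.1]
gripper_width: 0.003
gripper_force: 0.0
```

```bash
python3 - <<'E'
from m import *
for i in range(3):
    s=sense(); p=capture("wrist")
print(np.round(s["tcp_pos"],4)); save(p,"w2.png"); C,_=cloud(p); L=measure(C)
E
```

```text
[ 0.5323 -0.1357  0.2331]
front outer -0.0531 ddeg 0.45
end 1 188 [0.1255 0.1334 0.1372]
end -1 409 [-0.1419 -0.1364 -0.1312]
jar-top hist [  0   0   0   0   0   0   0   0   0   0   0   0  10  99 158 184 211 222
 235 230 230 214 201 179 149  76   0   0  26 128 166 195 215 222 233 235
 222 216 200 178 148  69   7   0   0   0  62 163 173 195 218 219 226 224
 220 204 181 167 116  31   0   0   0   0   0]
knob 156 [[-0.083, -0.1027, 0.0238], [-0.0775, -0.0971, 0.0276], [-0.072, -0.0913, 0.0301]]
```

Request:
drive_tool --pt "0 0 0 -40 0 0 0" --pt "0 0 0 -40 0 0 0" --pt "0 0 0 -40 0 0 0" --pt "0 0 0 -39 0 0 0" --pt "0 0 0 -30 0 0 0"

```text
time_s: 3.48
tcp_pos: [0.5318, -0.135, 0.0416]
ee_rot: [[-0.982, -0.19, 0.001], [-0.19, 0.982, 0.0], [-0.001, 0.0, -1.0]]
wrist_force: [0.8, -0.2, -0.8]
gripper_width: 0.007
gripper_force: 0.0
```

Request:
drive_tool --pt "0 0 0 0 0 0 0" --pt "0 0 0 0 0 0 0" --pt "0 -0.8 4 0 0 0 0" --pt "0 -0.8 4 0 0 0 0" --pt "0 -0.8 4 0 0 0 0"

```text
time_s: 3.9
tcp_pos: [0.5317, -0.1224, 0.0453]
ee_rot: [[-0.982, -0.191, 0.006], [-0.191, 0.982, -0.0], [-0.006, -0.001, -1.0]]
wrist_force: [0.6, -0.4, 2.1]
gripper_width: 0.011
gripper_force: 0.7
```

Request:
drive_tool --pt "0 -0.8 4 0 0 0 0" --pt "0 -0.8 4 0 0 0 0" --pt "0 -0.8 4 0 0 0 0" --pt "0 -0.8 4 0 0 0 0" --pt "0 -0.8 4 0 0 0 0"

```text
time_s: 4.32
tcp_pos: [0.5265, -0.1024, 0.0432]
ee_rot: [[-0.982, -0.191, 0.001], [-0.191, 0.982, -0.0], [-0.001, -0.001, -1.0]]
wrist_force: [1.4, -2.7, 3.3]
gripper_width: 0.006
gripper_force: 1.9
```

Request:
drive_tool --pt "0 -0.8 4 0 0 0 0" --pt "0 -0.8 4 0 0 0 0" --pt "0 -0.8 4 0 0 0 0" --pt "0 -0.6 3 0 0 0 0" --pt "0 0 0 0 0 0 0"

```text
time_s: 4.73
tcp_pos: [0.5228, -0.0871, 0.0425]
ee_rot: [[-0.982, -0.191, -0.0], [-0.191, 0.982, 0.0], [0.0, 0.0, -1.0]]
wrist_force: [0.2, -2.1, 2.7]
gripper_width: 0.006
gripper_force: 1.3
```

```bash
python3 - <<'E'
from m import *
s=sense(); print(np.round(s["tcp_pos"],4),np.round(s["wrist_force"],2))
p=capture("scene"); C,_=cloud(p); L=measure(C); save(p,"s2.png",(190,130,360,250),4)
print(np.round(sense()["wrist_force"],2),np.round(sense()["tcp_pos"],4))
E
```

```text
[ 0.5228 -0.0871  0.0425] [ 0.17 -2.06  2.7 ]
front outer -0.0554 ddeg 0.26
end 1 49 [0.126  0.133  0.1384]
end -1 26 [-0.1429 -0.133  -0.1295]
jar-top hist [ 0  0  0  0  0  0  0  0  0  0  0  0  0  0  0  0  0  0  0  0  0  1  2  2
  0  1  5  3  7  4  4  3  3  1  1  0  1  9  9 14  7 14 14 15 10 14 15  7
 11  3  8  7 12 13 17 12 13 14 13 11 12 16  3  0  0]
knob 16 [[-0.0847, -0.099, 0.0211], [-0.0807, -0.0938, 0.0261], [-0.0734, -0.0906, 0.0308]]
[ 0.31 -2.43  2.45] [ 0.5227 -0.0873  0.0424]
```

View pics/s2.png

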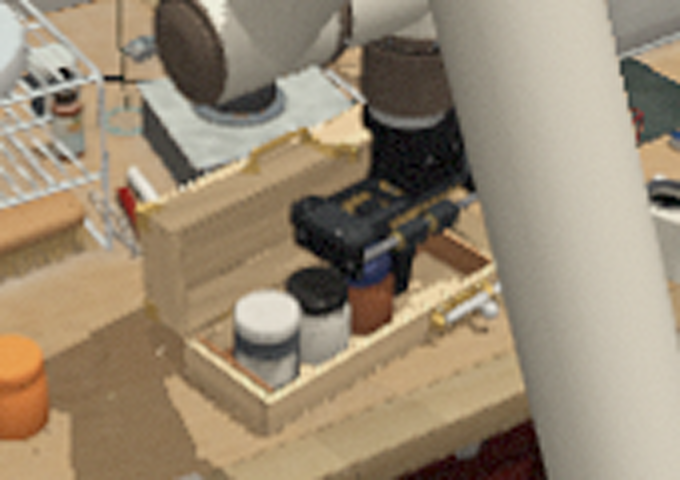

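The picture shows all three jars upright (white (265,335), black (318,315), blue (372,290)), with the row still a few mm short of the left lip. Pushing on under a force watch.

Request:
drive_tool --pt "0 -0.4 2 0 0 0 0" --pt "0 -0.4 2 0 0 0 0" --pt "0 0 0 0 0 0 0"

```text
time_s: 5.03
tcp_pos: [0.522, -0.0835, 0.0425]
ee_rot: [[-0.982, -0.191, -0.0], [-0.191, 0.982, 0.0], [0.0, 0.0, -1.0]]
wrist_force: [0.8, -1.8, 3.6]
gripper_width: 0.002
gripper_force: 1.6
```

Request:
drive_tool --pt "0 -0.2 1 0 0 0 0" --pt "0 -0.2 1 0 0 0 0" --pt "0 0 0 0 0 0 0"

```text
time_s: 5.28
tcp_pos: [0.5217, -0.0816, 0.0425]
ee_rot: [[-0.982, -0.191, -0.0], [-0.191, 0.982, 0.0], [0.0, 0.0, -1.0]]
wrist_force: [0.8, -3.2, 2.6]
gripper_width: 0.004
gripper_force: 1.8
```

```bash
python3 - <<'E'
from m import *
p=capture("scene"); C,_=cloud(p); L=measure(C)
s=sense(); print(np.round(s["wrist_force"],2),np.round(s["tcp_pos"],4))
E
```

```text
front outer -0.0552 ddeg 0.45
end 1 59 [0.1228 0.1311 0.1391]
end -1 33 [-0.1424 -0.1319 -0.1292]
jar-top hist [ 0  0  0  0  0  0  0  0  0  0  0  0  0  0  0  0  0  0  0  0  0  0  1  4
  0  2  1  4  6  3  6  5  1  5  1  1  1  1  3  8 15  9 16  9 18 13 11 11
 13 10  3  6 12  7 11 15 14 13 13 17 11 13 10  9  0]
knob 15 [[-0.0843, -0.1019, 0.0206], [-0.0788, -0.0958, 0.0239], [-0.0737, -0.09, 0.0292]]
[ 0.5  -2.21  4.02] [ 0.5216 -0.0816  0.0425]
```

Request:
drive_tool --pt "0 -0.2 1 0 0 0 0" --pt "0 -0.2 1 0 0 0 0" --pt "0 0 0 0 0 0 0"

```text
time_s: 5.58
tcp_pos: [0.5211, -0.0796, 0.0424]
ee_rot: [[-0.982, -0.191, -0.0], [-0.191, 0.982, 0.0], [0.0, 0.0, -1.0]]
wrist_force: [1.7, -3.6, 2.2]
gripper_width: 0.006
gripper_force: 2.0
```

Request:
drive_tool --pt "0 -0.2 1 0 0 0 0" --pt "0 0 0 0 0 0 0" --pt "0 0 0 0 0 0 0"

```text
time_s: 5.83
tcp_pos: [0.5207, -0.0789, 0.0421]
ee_rot: [[-0.982, -0.19, -0.001], [-0.19, 0.982, -0.0], [0.001, -0.0, -1.0]]
wrist_force: [1.5, -5.8, 0.3]
gripper_width: 0.001
gripper_force: 2.6
```

```bash
python3 - <<'E'
from m import *
p=capture("scene"); C,_=cloud(p); L=measure(C)
s=sense(); print(np.round(s["wrist_force"],2),np.round(s["tcp_pos"],4))
E
```

```text
front outer -0.0553 ddeg 0.22
end 1 49 [0.1241 0.1312 0.1383]
end -1 29 [-0.1415 -0.1325 -0.1296]
jar-top hist [ 0  0  0  0  0  0  0  0  0  0  0  0  0  0  0  0  0  0  0  0  0  0  0  1
  1  1  0  3  5  2  5  8  5  3  2  2  0  0  1  4 10 10 12 16 12 14 14 13
 11 14  9  4  7 12 11 14 11 16 13 16 13 12 14 11  4]
knob 15 [[-0.0851, -0.1, 0.0213], [-0.0801, -0.0946, 0.026], [-0.0739, -0.0909, 0.0294]]
[ 2.01 -4.97  1.04] [ 0.5206 -0.0789  0.0421]
```

Request:
drive_tool --pt "0 -0.2 1 0 0 0 0" --pt "0 0 0 0 0 0 0" --pt "0 0 0 0 0 0 0"

```text
time_s: 6.13
tcp_pos: [0.521, -0.0785, 0.0425]
ee_rot: [[-0.982, -0.191, 0.0], [-0.191, 0.982, -0.001], [0.0, -0.001, -1.0]]
wrist_force: [2.3, -8.3, 1.0]
gripper_width: 0.003
gripper_force: 4.3
```

Request:
drive_tool --pt "0 2 -10 0 0 0 0" --pt "0 0 0 20 0 0 0" --pt "0 0 0 40 0 0 0" --pt "0 0 0 40 0 0 0" --pt "0 0 0 40 0 0 0"

```text
time_s: 6.55
tcp_pos: [0.5218, -0.0875, 0.1831]
ee_rot: [[-0.982, -0.19, -0.003], [-0.19, 0.982, 0.001], [0.003, 0.001, -1.0]]
wrist_force: [1.5, -0.3, -0.4]
gripper_width: 0.005
gripper_force: 0.0
```

Request:
drive_tool --pt "50 -3 20 30 0 0 0" --pt "100 -4 30 20 0 0 0" --pt "100 -4 38 10 0 0 0" --pt "100 -4 38 0 0 0 0" --pt "100 -4 38 0 0 0 0"

```text
time_s: 6.97
tcp_pos: [0.5031, 0.078, 0.243]
ee_rot: [[-0.982, -0.19, 0.0], [-0.19, 0.982, 0.002], [-0.001, 0.002, -1.0]]
wrist_force: [0.5, 0.1, -0.6]
gripper_width: 0.294
gripper_force: 0.0
```

Request:
drive_tool --pt "100 -4 38 0 0 0 0" --pt "100 -4 38 0 0 0 0" --pt "100 -4 38 0 0 0 0" --pt "100 -4 38 0 0 0 0" --pt "100 -4 38 0 0 0 0"

```text
time_s: 7.38
tcp_pos: [0.4825, 0.2681, 0.2418]
ee_rot: [[-0.982, -0.191, -0.002], [-0.191, 0.982, -0.0], [0.002, 0.0, -1.0]]
wrist_force: [0.1, 0.2, 0.2]
gripper_width: 0.681
gripper_force: 0.0
```

Request:
drive_tool --pt "100 0 38 0 0 0 0" --pt "100 0 38 0 0 0 0" --pt "100 0 0 0 0 0 0" --pt "100 0 0 0 0 0 0"

```text
time_s: 7.72
tcp_pos: [0.4828, 0.3439, 0.2408]
ee_rot: [[-0.981, -0.193, -0.003], [-0.193, 0.981, -0.002], [0.003, -0.001, -1.0]]
wrist_force: [-0.4, -0.2, -0.7]
gripper_width: 0.962
gripper_force: 0.0
```

```bash
python3 - <<'E'
from m import *
for i in range(3): s=sense(); p=capture("wrist")
print(s["time_s"],np.round(s["tcp_pos"],4)); save(p,"w3.png",s=1.2); C,_=cloud(p)
t=capture("scene"); Ct,_=cloud(t); print("scene")
L=measure(Ct)
for P in (C,Ct):
  m=(abs(P[:,0]-.4815)<.04)&(abs(P[:,1]-.353)<.04)&(abs(P[:,2]-.068)<.004)
  print(m.sum(),((np.percentile(P[m],2,0)+np.percentile(P[m],98,0))/2).round(4),np.ptp(P[m],0).round(3))
save(t,"s3.png",(190,130,360,250),4)
E
```

```text
7.8167 [0.4833 0.3418 0.2416]
scene
front outer -0.0552 ddeg 0.91
end 1 55 [0.1229 0.1317 0.1385]
end -1 33 [-0.1414 -0.1328 -0.1287]
jar-top hist [ 0  0  0  0  0  0  0  0  0  0  0  0  0  0  0  0  0  0  0  0  0  0  0  0
 10  6  6 12 13 13  9 12 14 10 10  8  7  3  6 12  9 12 13 12 13 14 14 10
 14  4  5  5  9 10 14 10 15 13 14 13 14 14 11  7  1]
knob 15 [[-0.0851, -0.099, 0.0208], [-0.0803, -0.0937, 0.0253], [-0.0735, -0.0907, 0.0302]]
2170 [0.4829 0.3525 0.0682] [0.053 0.053 0.007]
196 [0.4816 0.3515 0.0684] [0.055 0.053 0.008]
```

View pics/s3.png

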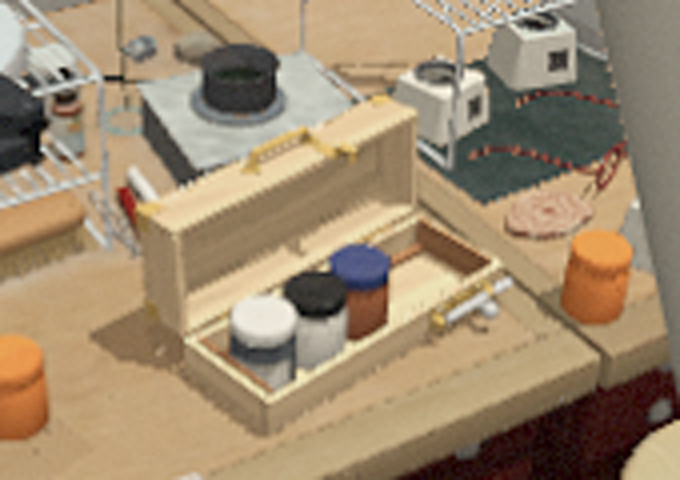

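The picture shows the three jars packed upright at the left end (white (262,340), black (315,310), blue (360,285)) with free track to the right. Grasping jar_d.

Request:
drive_tool --pt "100 0 10.7 -30 0 0 0" --pt "100 0 0 -40 0 0 0" --pt "100 0 0 -40 0 0 0" --pt "100 0 0 -40 0 0 0" --pt "100 0 0 -30 0 0 0"

```text
time_s: 8.33
tcp_pos: [0.4831, 0.3506, 0.06]
ee_rot: [[-0.982, -0.188, -0.002], [-0.188, 0.982, -0.002], [0.003, -0.001, -1.0]]
wrist_force: [0.4, 0.3, 0.1]
gripper_width: 0.999
gripper_force: 0.0
```

Request:
drive_tool --pt "100 0 0 0 0 0 0" --pt "50 0 0 0 0 0 0" --pt "50 0 0 0 0 0 0" --pt "50 0 0 0 0 0 0" --pt "50 0 0 0 0 0 0"

```text
time_s: 8.75
tcp_pos: [0.485, 0.3541, 0.0653]
ee_rot: [[-0.982, -0.191, 0.003], [-0.191, 0.982, 0.004], [-0.004, 0.003, -1.0]]
wrist_force: [-0.0, 0.0, 0.9]
gripper_width: 0.783
gripper_force: 0.0
```

Request:
drive_tool --pt "50 0 0 0 0 0 0" --pt "50 0 0 0 0 0 0" --pt "50 0 0 0 0 0 0" --pt "50 0 0 0 0 0 0" --pt "50 0 0 0 0 0 0"

```text
time_s: 9.17
tcp_pos: [0.4842, 0.3534, 0.0637]
ee_rot: [[-0.982, -0.191, 0.001], [-0.191, 0.982, 0.001], [-0.001, 0.001, -1.0]]
wrist_force: [-1.4, -0.3, 5.8]
gripper_width: 0.6
gripper_force: 30.0
```

Request:
drive_tool --pt "50 0 0 15 0 0 0" --pt "50 0 0 35 0 0 0" --pt "50 0 0 40 0 0 0" --pt "50 0 0 30 0 0 0" --pt "50 -6 -38 0 0 0 0"

```text
time_s: 9.58
tcp_pos: [0.4828, 0.3221, 0.1897]
ee_rot: [[-0.98, -0.196, 0.014], [-0.196, 0.98, 0.012], [-0.016, 0.009, -1.0]]
wrist_force: [1.6, 0.5, 0.4]
gripper_width: 0.601
gripper_force: 29.9
```

Request:
drive_tool --pt "50 -6 -38 0 0 0 0" --pt "50 -6 -38 0 0 0 0" --pt "50 -6 -38 0 0 0 0" --pt "50 7 -36 0 0 0 0" --pt "50 7 -36 0 0 0 0"

```text
time_s: 10.0
tcp_pos: [0.4728, 0.1273, 0.1825]
ee_rot: [[-0.981, -0.192, -0.0], [-0.192, 0.981, 0.0], [0.0, 0.0, -1.0]]
wrist_force: [1.5, 0.1, -0.8]
gripper_width: 0.602
gripper_force: 29.9
```

Request:
drive_tool --pt "50 8 -36 0 0 0 0" --pt "50 8 -36 0 0 0 0" --pt "50 8 -36 0 0 0 0" --pt "50 8 -36 0 0 0 0" --pt "50 8 -36 0 0 0 0"

```text
time_s: 10.42
tcp_pos: [0.5136, -0.0527, 0.1823]
ee_rot: [[-0.982, -0.191, -0.0], [-0.191, 0.982, 0.0], [0.0, 0.0, -1.0]]
wrist_force: [0.7, 0.2, -1.7]
gripper_width: 0.603
gripper_force: 29.9
```

Request:
drive_tool --pt "50 8 -36 0 0 0 0" --pt "50 8 -36 0 0 0 0" --pt "50 0 0 0 0 0 0" --pt "50 0 0 0 0 0 0" --pt "50 0 0 0 0 0 0"

```text
time_s: 10.83
tcp_pos: [0.5294, -0.123, 0.1819]
ee_rot: [[-0.982, -0.19, -0.001], [-0.19, 0.982, 0.0], [0.001, 0.001, -1.0]]
wrist_force: [0.1, -0.1, -0.4]
gripper_width: 0.598
gripper_force: 29.9
```

```bash
python3 - <<'E'
from m import *
for i in range(3): s=sense(); p=capture("wrist")
print(s["time_s"],np.round(s["tcp_pos"],4),s["gripper_width"],s["gripper_force"],np.round(s["wrist_force"],2)); save(p,"w4.png",s=1.2); C,_=cloud(p)
print((s["tcp_pos"]-np.array([.5147,-.0325,0]))[:2]@np.array([[.9818,-.19],[.19,.9818]]))
L=measure(C)
E
```

```text
10.9333 [ 0.5296 -0.122   0.1824] 0.5987315522970935 29.93939632639922 [-0.35  0.39 -0.43]
[-0.00238054 -0.09073024]
front outer -0.0533 ddeg 0.25
end -1 564 [-0.142  -0.1362 -0.1312]
jar-top hist [  0   0   0   0   0   0   0   0   0   0   0   0   0   0   0   0   0   0
   0   0   0   0   0  73 199 241 290 305 320 328 319 304 275 260 224 164
  42 199 239 275 291 313 310 299 305 292 281 237 188  83 110 217 252 292
 283 305 312 298 296 275 191  59   0   0   0]
knob 221 [[-0.0836, -0.1031, 0.0237], [-0.0776, -0.0968, 0.0275], [-0.0726, -0.0907, 0.0299]]
```

View pics/w4.png

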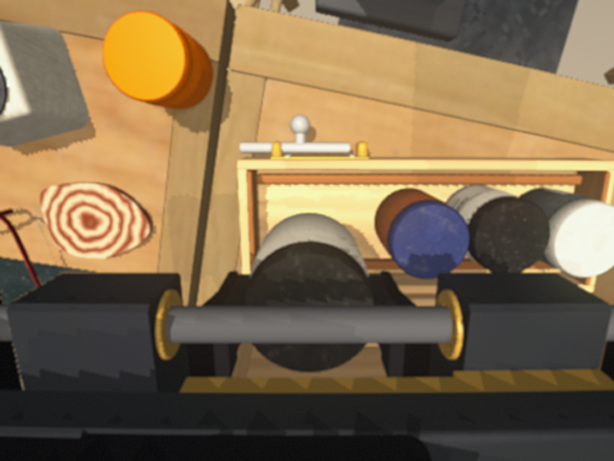

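The wrist view shows the held jar upright over the free track right of the blue jar (430,235), in line with the row. Lowering.

Request:
drive_tool --pt "50 0 -1 -30 0 0 0" --pt "50 0 0 -30 0 0 0" --pt "50 0 0 -25 0 0 0" --pt "50 0 0 -10 0 0 0" --pt "50 0 0 -5 0 0 0"

```text
time_s: 11.4
tcp_pos: [0.529, -0.1231, 0.081]
ee_rot: [[-0.981, -0.192, -0.003], [-0.192, 0.981, -0.0], [0.003, 0.0, -1.0]]
wrist_force: [1.1, -1.0, -0.8]
gripper_width: 0.603
gripper_force: 29.9
```

Request:
drive_tool --pt "50 0 0 -4 0 0 0" --pt "50 0 0 -3 0 0 0" --pt "50 0 0 -2 0 0 0" --pt "50 0 0 0 0 0 0"

```text
time_s: 11.73
tcp_pos: [0.5304, -0.1239, 0.0742]
ee_rot: [[-0.982, -0.191, 0.001], [-0.191, 0.982, 0.0], [-0.001, -0.0, -1.0]]
wrist_force: [0.3, -0.1, -0.6]
gripper_width: 0.595
gripper_force: 29.9
```

Request:
drive_tool --pt "50 0 0 -1 0 0 0" --pt "50 0 0 -1 0 0 0" --pt "50 0 0 0 0 0 0"

```text
time_s: 11.98
tcp_pos: [0.53, -0.1241, 0.0718]
ee_rot: [[-0.982, -0.19, 0.001], [-0.19, 0.982, 0.0], [-0.001, -0.0, -1.0]]
wrist_force: [-0.9, -0.2, -1.0]
gripper_width: 0.598
gripper_force: 29.9
```

Request:
drive_tool --pt "50 0 0 -1 0 0 0" --pt "50 0 0 0 0 0 0"

```text
time_s: 12.15
tcp_pos: [0.5301, -0.1241, 0.0717]
ee_rot: [[-0.982, -0.191, 0.001], [-0.191, 0.982, -0.0], [-0.001, -0.0, -1.0]]
wrist_force: [-1.8, 0.5, 5.9]
gripper_width: 0.597
gripper_force: 30.0
```

Request:
drive_tool --pt "72 0 0 0 0 0 0" --pt "72 0 0 0 0 0 0" --pt "72 0 0 0 0 0 0" --pt "72 0 0 0 0 0 0" --pt "72 0 0 5 0 0 0"

```text
time_s: 12.57
tcp_pos: [0.5292, -0.124, 0.0747]
ee_rot: [[-0.982, -0.19, -0.002], [-0.19, 0.982, 0.0], [0.002, 0.001, -1.0]]
wrist_force: [0.1, -0.3, 0.3]
gripper_width: 0.717
gripper_force: 0.0
```

Request:
drive_tool --pt "72 0 0 20 0 0 0" --pt "72 0 0 40 0 0 0" --pt "40 0 0 40 0 0 0" --pt "0 0 0 40 0 0 0" --pt "0 0 0 35 0 0 0"

```text
time_s: 12.98
tcp_pos: [0.53, -0.1241, 0.2538]
ee_rot: [[-0.982, -0.191, 0.002], [-0.191, 0.982, -0.0], [-0.002, -0.001, -1.0]]
wrist_force: [0.7, -0.7, 0.4]
gripper_width: 0.572
gripper_force: 0.0
```

```bash
python3 - <<'E'
from m import *
for i in range(2): s=sense(); p=capture("wrist")
print(s["time_s"],np.round(s["tcp_pos"],4)); C,_=cloud(p); L=measure(C)
t=capture("scene"); C,_=cloud(t); L=measure(C); save(t,"s4.png",(190,110,360,250),4)
t=capture("top"); D,_=cloud(t); M=measure(D)
for L,C in ((L,C),(M,D)):
  k=(abs(L[:,1])<.13)&(L[:,0]>.03)&(L[:,0]<.2)&(C[:,2]>.10)&(C[:,2]<.17)
  for y in (-.1,-.06,.06,.1):
    j=k&(abs(L[:,1]-y)<.02); print("lid y",y,j.sum(),np.percentile(np.c_[L[j,0],C[j,2]],[3,50,97],0).round(3).tolist())
E
```

```text
13.0333 [ 0.5337 -0.125   0.2616]
front outer -0.0534 ddeg 0.45
end 1 1 [0.1372 0.1372 0.1372]
end -1 349 [-0.1411 -0.1357 -0.1304]
jar-top hist [  0   0   0  58 109 142 167 184 194 199 198 193 176 160 128  79   2   0
   0   0   0   0   0   9  95 135 159 182 187 191 195 194 179 161 142 102
  32  65 129 150 175 188 191 192 201 185 177 158 116  67  20 102 133 165
 166 179 192 190 187 170 165 136 112  47   0]
knob 143 [[-0.0843, -0.1017, 0.0208], [-0.078, -0.0961, 0.024], [-0.0727, -0.0906, 0.0263]]
front outer -0.0556 ddeg 0.9
end 1 59 [0.123  0.1306 0.1381]
end -1 13 [-0.1423 -0.1337 -0.1281]
jar-top hist [ 0  0  1  2  7  8 10  7 12  9  7 16 10  8 11  9  0  0  0  0  0  0  0  1
  7  9 10  8 12 10 13  9 16  9 10  5  7  2  8  9 10 14 11 15 12 15 11 13
  9  9  4  6  8 11 11 15 12 15  9 14 11 12 13  9  1]
knob 15 [[-0.0843, -0.1007, 0.0202], [-0.0805, -0.0935, 0.0272], [-0.0753, -0.0891, 0.0303]]
front outer -0.0506 ddeg 2.29
end 1 42 [0.1297 0.1346 0.14  ]
end -1 5 [-0.1385 -0.1347 -0.1296]
jar-top hist [ 0  0  0  0  0  1  0  1  1  1  2  1  1  1  0  0  2  0  0  0  0  0  0  0
  0  0  0  5 
[... 443 characters left out ...]
.105, 0.142]]Traceback (most recent call last):
  File "<stdin>", line 9, in <module>
    return _quantile_unchecked(
        a, q, axis, out, overwrite_input, method, keepdims, weights)
    return _ureduce(a,
                    func=_quantile_ureduce_func,
    ...<5 lines>...
                    overwrite_input=overwrite_input,
                    method=method)
    r = func(a, **kwargs)
    result = _quantile(arr,
                       quantiles=q,
    ...<2 lines>...
                       out=out,
                       weights=wgt)
    slices_having_nans = np.isnan(arr[-1, ...])
                                  ~~~^^^^^^^^^
IndexError: index -1 is out of bounds for axis 0 with size 0
```

View pics/s4.png

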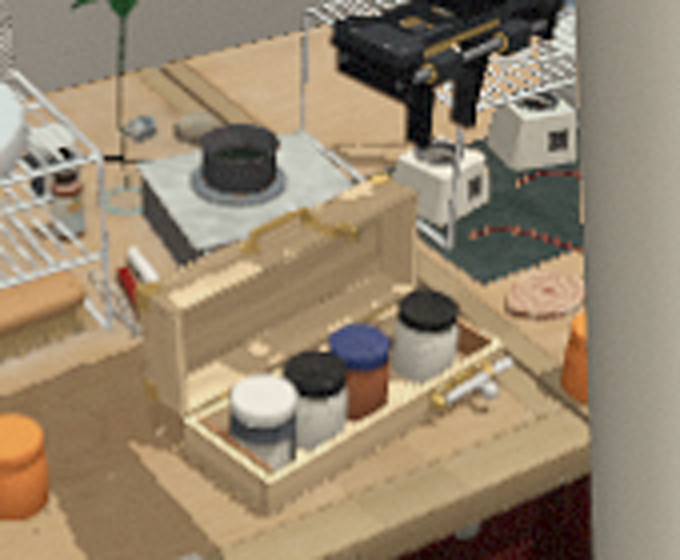

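The picture shows all four jars upright in one row, with jar_d (black lid) at (427,335). The open lid still leans back. Next: go behind the lid with the fingers shut.

Request:
drive_tool --pt "0 24 20 0 0 0 0" --pt "0 24 20 0 0 0 0" --pt "0 24 20 0 0 0 0" --pt "0 24 20 0 0 0 0" --pt "0 22 18 0 0 0 0"

```text
time_s: 13.6
tcp_pos: [0.6482, -0.0249, 0.2481]
ee_rot: [[-0.982, -0.191, -0.004], [-0.191, 0.982, -0.0], [0.004, 0.0, -1.0]]
wrist_force: [-0.0, 0.1, -0.1]
gripper_width: 0.038
gripper_force: 0.0
```

Request:
drive_tool --pt "0 0 0 0 0 0 0" --pt "0 0 0 0 0 0 0" --pt "0 0 0 0 0 0 0"

```text
time_s: 13.85
tcp_pos: [0.6469, -0.0261, 0.2487]
ee_rot: [[-0.982, -0.191, -0.004], [-0.191, 0.982, -0.001], [0.004, 0.0, -1.0]]
wrist_force: [0.5, -0.5, 0.6]
gripper_width: 0.005
gripper_force: 0.0
```

Request:
drive_tool --pt "0 4 1 -20 0 0 0" --pt "0 0 0 -30 0 0 0" --pt "0 0 0 -30 0 0 0" --pt "0 0 0 -27 0 0 0" --pt "0 0 0 0 0 0 0"

```text
time_s: 14.27
tcp_pos: [0.6468, -0.0263, 0.1371]
ee_rot: [[-0.982, -0.188, -0.013], [-0.188, 0.982, -0.001], [0.013, 0.002, -1.0]]
wrist_force: [-0.4, -0.4, -1.0]
gripper_width: 0.007
gripper_force: 0.0
```

Request:
drive_tool --pt "0 -6 -1.2 0 0 0 0" --pt "0 -6 -1.2 0 0 0 0" --pt "0 -6 -1.2 0 0 0 0" --pt "0 -6 -1.2 0 0 0 0" --pt "0 0 0 0 0 0 0"

```text
time_s: 14.68
tcp_pos: [0.6315, -0.0295, 0.1486]
ee_rot: [[-0.981, -0.192, 0.014], [-0.192, 0.981, 0.001], [-0.014, -0.002, -1.0]]
wrist_force: [5.9, 0.5, 4.3]
gripper_width: 0.009
gripper_force: 2.7
```

Request:
drive_tool --pt "0 -6.4 -1.2 1.8 0 0 0" --pt "0 -6.4 -1.2 1.8 0 0 0" --pt "0 -6.4 -1.2 1.8 0 0 0" --pt "0 -6.4 -1.2 1.8 0 0 0" --pt "0 -6.4 -1.2 1.8 0 0 0"

```text
time_s: 15.1
tcp_pos: [0.6008, -0.0353, 0.1581]
ee_rot: [[-0.981, -0.193, 0.016], [-0.193, 0.981, 0.001], [-0.016, -0.002, -1.0]]
wrist_force: [6.4, 0.5, 6.7]
gripper_width: 0.003
gripper_force: 3.6
```

Request:
drive_tool --pt "0 -6.2 -1.2 0.5 0 0 0" --pt "0 -6.2 -1.2 0 0 0 0" --pt "0 -6.2 -1.2 0 0 0 0" --pt "0 -6.2 -1.2 -0.5 0 0 0" --pt "0 -6.2 -1.2 -1 0 0 0"

```text
time_s: 15.52
tcp_pos: [0.5683, -0.0416, 0.1565]
ee_rot: [[-0.981, -0.192, 0.012], [-0.192, 0.981, 0.0], [-0.012, -0.002, -1.0]]
wrist_force: [3.6, 0.4, 7.8]
gripper_width: 0.005
gripper_force: 3.5
```

```bash
python3 - <<'E'
from m import *
t=capture("scene"); C,_=cloud(t); save(t,"s5.png",(190,110,360,250),4)
E
```

```text
(no output)
```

View pics/s5.png

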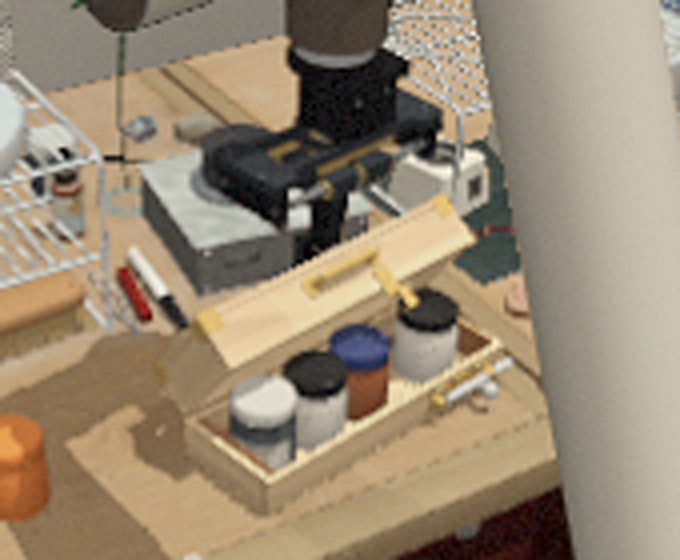

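The picture shows the lid coming over, its front edge with the handle at (345,270), and the jars untouched. Continuing along the arc.

Request:
drive_tool --pt "0 -5.4 -1 -1.2 0 0 0" --pt "0 -5.4 -1 -1.5 0 0 0" --pt "0 -5.4 -1 -1.7 0 0 0" --pt "0 -5.4 -1 -1.9 0 0 0" --pt "0 -5.4 -1 -2.1 0 0 0"

```text
time_s: 15.98
tcp_pos: [0.5393, -0.047, 0.1466]
ee_rot: [[-0.981, -0.192, 0.006], [-0.192, 0.981, -0.0], [-0.006, -0.001, -1.0]]
wrist_force: [1.1, -1.0, 6.0]
gripper_width: 0.003
gripper_force: 2.5
```

Request:
drive_tool --pt "0 -5.4 -1 -2.4 0 0 0" --pt "0 -4.8 -0.9 -3.0 0 0 0" --pt "0 -4.8 -0.9 -3.2 0 0 0" --pt "0 -4.8 -0.9 -3.4 0 0 0" --pt "0 -4.8 -0.9 -3.6 0 0 0"

```text
time_s: 16.4
tcp_pos: [0.5135, -0.0519, 0.1296]
ee_rot: [[-0.982, -0.191, 0.003], [-0.191, 0.982, -0.0], [-0.003, -0.001, -1.0]]
wrist_force: [0.9, -1.8, 3.7]
gripper_width: 0.005
gripper_force: 1.6
```

Request:
drive_tool --pt "0 -2.8 -0.5 -2.6 0 0 0" --pt "0 -2.6 -0.5 -2.7 0 0 0" --pt "0 -2.4 -0.5 -2.8 0 0 0" --pt "0 -2.2 -0.4 -2.8 0 0 0" --pt "0 -2.0 -0.4 -2.8 0 0 0"

```text
time_s: 16.82
tcp_pos: [0.5004, -0.0538, 0.1133]
ee_rot: [[-0.982, -0.19, -0.002], [-0.19, 0.982, -0.0], [0.002, 0.0, -1.0]]
wrist_force: [-1.9, -1.2, 3.3]
gripper_width: 0.003
gripper_force: 2.0
```

Request:
drive_tool --pt "0 -2 -0.4 -2.5 0 0 0" --pt "0 -1.5 -0.3 -2 0 0 0" --pt "0 0 0 -1.5 0 0 0" --pt "0 0 0 -1.5 0 0 0" --pt "0 0 0 0 0 0 0"

```text
time_s: 17.23
tcp_pos: [0.4968, -0.0545, 0.1073]
ee_rot: [[-0.982, -0.191, -0.003], [-0.191, 0.982, -0.001], [0.003, -0.0, -1.0]]
wrist_force: [-6.0, -0.6, 14.4]
gripper_width: 0.007
gripper_force: 7.0
```

Request:
drive_tool --pt "0 0 0 20 0 0 0" --pt "0 -20 0 30 0 0 0" --pt "0 -30 0 20 0 0 0" --pt "0 -10 0 0 0 0 0" --pt "0 0 0 0 0 0 0"

```text
time_s: 17.65
tcp_pos: [0.4364, -0.054, 0.1769]
ee_rot: [[-0.982, -0.191, 0.002], [-0.191, 0.982, 0.002], [-0.003, 0.001, -1.0]]
wrist_force: [-0.3, -0.4, 0.7]
gripper_width: 0.003
gripper_force: 0.0
```

```bash
python3 - <<'E'
from m import *
for i in range(2): s=sense(); p=capture("wrist")
print(s["time_s"],np.round(s["tcp_pos"],4))
for n in ("wrist","scene"):
    if n=="scene": p=capture(n)
    C,_=cloud(p); a=np.radians(10.95); R=np.array([[np.cos(a),-np.sin(a)],[np.sin(a),np.cos(a)]])
    L=(C[:,:2]-np.array([.5147,-.0325]))@R; z=C[:,2]
    k=(L[:,0]<-.071)&(L[:,0]>-.095)&(abs(L[:,1]+.09)<.03)&(z>.012)&(z<.035)
    print(n,"knob",k.sum(),np.percentile(np.c_[L[k],z[k]],[5,50,95],0).round(4).tolist())
    for y in (-.1,0,.1):
      for x in (-.04,0,.04):
        k=(abs(L[:,0]-x)<.008)&(abs(L[:,1]-y)<.012)&(z>.06)&(z<.12)
        if k.sum(): print("lidtop",x,y,k.sum(),np.median(z[k]).round(4))
    k=(abs(C[:,0]-.44)<.07)&(C[:,1]<-.17)&(C[:,1]>-.3)&(z>.05)&(z<.09)
    if k.sum(): print("orange",k.sum(),np.percentile(C[k],[2,98],0).round(3).tolist(),np.percentile(L[k],[2,98],0).round(3).tolist())
save(p,"s6.png",(190,130,360,250),4)
E
```

```text
17.7 [ 0.4376 -0.054   0.1763]
wrist knob 202 [[-0.0835, -0.1024, 0.0228], [-0.0784, -0.096, 0.027], [-0.0723, -0.0909, 0.0292]]
lidtop -0.04 -0.1 7 0.0876
lidtop 0 0 36 0.0875
lidtop -0.04 0.1 116 0.0875
lidtop 0 0.1 158 0.0875
orange 3978 [[0.411, -0.258, 0.055], [0.495, -0.172, 0.089]] [[-0.141, -0.207], [-0.047, -0.133]]
scene knob 15 [[-0.0847, -0.1016, 0.0193], [-0.0803, -0.0936, 0.0254], [-0.0735, -0.0904, 0.0304]]
lidtop -0.04 -0.1 19 0.0869
lidtop 0.04 -0.1 5 0.0876
lidtop -0.04 0 23 0.0884
lidtop 0 0 20 0.0876
lidtop 0.04 0 15 0.088
lidtop -0.04 0.1 23 0.0875
lidtop 0 0.1 25 0.0888
lidtop 0.04 0.1 21 0.0877
orange 191 [[0.41, -0.267, 0.051], [0.498, -0.172, 0.088]] [[-0.143, -0.215], [-0.044, -0.133]]
```

View pics/s6.png

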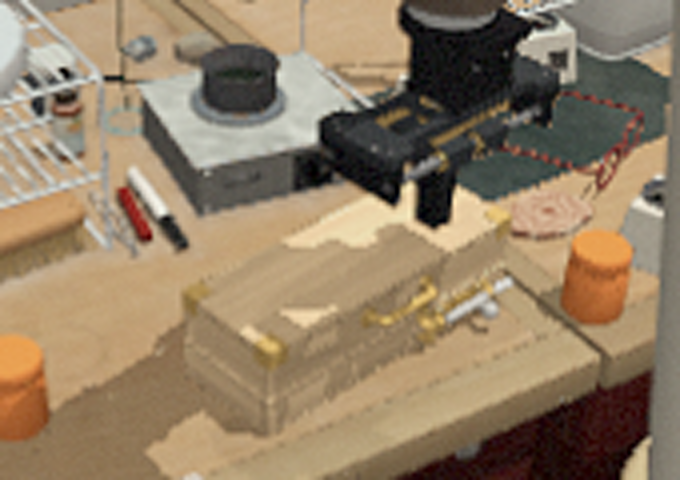

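The picture shows the lid flat down (top measured at 88 mm) and the knob at (490,308). The orange look-alike jar stands to its right at (598,275). I'll measure that jar's clearance before descending.

```bash
python3 - <<'E'
from m import *
p=capture("wrist"); 
for n in ("wrist","scene"):
    if n=="scene": p=capture(n)
    h=cv2.cvtColor(p["frame"],cv2.COLOR_RGB2HSV); m=(h[...,0]<20)&(h[...,0]>5)&(h[...,1]>200)&(h[...,2]>120)
    C,_=cloud(p,m); a=np.radians(10.95); R=np.array([[np.cos(a),-np.sin(a)],[np.sin(a),np.cos(a)]])
    L=(C[:,:2]-np.array([.5147,-.0325]))@R
    k=(C[:,1]<-.15)&(C[:,1]>-.32)&(C[:,0]<.5)&(C[:,0]>.36)&(C[:,2]>.02)
    print(n,k.sum(),np.percentile(np.c_[L[k],C[k,2]],[2,50,98],0).round(3).tolist())
E
```

```text
wrist 4563 [[-0.143, -0.206, 0.024], [-0.12, -0.18, 0.067], [-0.095, -0.165, 0.069]]
scene 1 [[-0.109, -0.166, 0.06], [-0.109, -0.166, 0.06], [-0.109, -0.166, 0.06]]
```

Request:
drive_tool --pt "0 6 -30 0 0.019 -0.098 0" --pt "0 6 -30 0 0 0 0" --pt "0 6 -30 0 0 0 0" --pt "0 5 -29 -10 0 0 0" --pt "0 0 0 -30 0 0 0"

```text
time_s: 18.32
tcp_pos: [0.4659, -0.1776, 0.1388]
ee_rot: [[-0.976, -0.188, 0.108], [-0.187, 0.982, 0.016], [-0.109, -0.005, -0.994]]
wrist_force: [1.4, -0.2, 0.7]
gripper_width: 0.004
gripper_force: 0.0
```

Request:
drive_tool --pt "0 0 0 -30 0 0 0" --pt "0 0 0 -25 0 0 0" --pt "0 0 0 0 0 0 0" --pt "0 0 0 0 0 0 0"

```text
time_s: 18.65
tcp_pos: [0.4605, -0.1736, 0.0797]
ee_rot: [[-0.977, -0.191, 0.093], [-0.19, 0.982, 0.019], [-0.095, 0.001, -0.995]]
wrist_force: [0.4, -0.0, 0.5]
gripper_width: 0.005
gripper_force: 0.0
```

```bash
python3 - <<'E'
from m import *
for i in range(2): s=sense(); p=capture("wrist")
q=s["tcp_pos"]; print(np.round(q,4),(q-np.array([.5147,-.0325,0]))[:2]@np.array([[.9818,-.19],[.19,.9818]]),np.round(s["ee_rot"],3).tolist())
E
```

```text
[ 0.4617 -0.1736  0.0813] [-0.07882476 -0.12846201] [[-0.977, -0.191, 0.097], [-0.19, 0.982, 0.018], [-0.099, -0.0, -0.995]]
```

Request:
drive_tool --pt "0 -1 0 -20 0 0 0" --pt "0 0 0 -15 0 0 0" --pt "0 0 0 -7 0 0 0" --pt "0 0 0 0 0 0 0" --pt "0 0 0 0 0 0 0"

```text
time_s: 19.17
tcp_pos: [0.4608, -0.1734, 0.0404]
ee_rot: [[-0.976, -0.191, 0.1], [-0.19, 0.982, 0.019], [-0.101, -0.001, -0.995]]
wrist_force: [0.7, 0.4, 0.3]
gripper_width: 0.005
gripper_force: 0.0
```

Request:
drive_tool --pt "0 -0.6 3 0 0 0 0" --pt "0 -0.6 3 0 0 0 0" --pt "0 -0.6 3 0 0 0 0" --pt "0 -0.6 3 0 0 0 0" --pt "0 -0.6 3 0 0 0 0"

```text
time_s: 19.58
tcp_pos: [0.457, -0.1581, 0.0398]
ee_rot: [[-0.977, -0.191, 0.099], [-0.19, 0.982, 0.019], [-0.101, -0.0, -0.995]]
wrist_force: [-0.0, -2.5, 0.4]
gripper_width: 0.007
gripper_force: 0.8
```

Contact on the knob (2.5 N). Continuing.

Request:
drive_tool --pt "0 -0.6 3 0 0 0 0" --pt "0 -0.6 3 0 0 0 0" --pt "0 -0.6 3 0 0 0 0" --pt "0 -0.6 3 0 0 0 0" --pt "0 -0.6 3 0 0 0 0"

```text
time_s: 20.0
tcp_pos: [0.454, -0.1431, 0.0395]
ee_rot: [[-0.977, -0.191, 0.098], [-0.19, 0.982, 0.019], [-0.1, -0.0, -0.995]]
wrist_force: [1.9, -1.8, 1.9]
gripper_width: 0.004
gripper_force: 0.9
```

Request:
drive_tool --pt "0 -0.6 3 0 0 0 0" --pt "0 -0.6 3 0 0 0 0" --pt "0 -0.4 2 0 0 0 0" --pt "0 0 0 0 0 0 0"

```text
time_s: 20.33
tcp_pos: [0.4522, -0.1349, 0.0393]
ee_rot: [[-0.977, -0.191, 0.098], [-0.19, 0.982, 0.019], [-0.1, 0.0, -0.995]]
wrist_force: [0.6, -0.0, 0.4]
gripper_width: 0.006
gripper_force: 0.3
```

Request:
drive_tool --pt "0 -0.2 1 0 0 0 0" --pt "0 -0.2 1 0 0 0 0" --pt "0 0 0 0 0 0 0"

```text
time_s: 20.58
tcp_pos: [0.4518, -0.1333, 0.0393]
ee_rot: [[-0.977, -0.191, 0.098], [-0.19, 0.982, 0.019], [-0.1, 0.0, -0.995]]
wrist_force: [0.4, -1.3, -0.3]
gripper_width: 0.006
gripper_force: 0.5
```

Request:
drive_tool --pt "0 -0.2 1 0 0 0 0" --pt "0 -0.2 1 0 0 0 0" --pt "0 0 0 0 0 0 0"

```text
time_s: 20.83
tcp_pos: [0.4514, -0.1313, 0.0393]
ee_rot: [[-0.977, -0.191, 0.098], [-0.19, 0.982, 0.019], [-0.1, 0.0, -0.995]]
wrist_force: [0.6, 0.3, 0.9]
gripper_width: 0.005
gripper_force: 0.6
```

Request:
drive_tool --pt "0 -0.2 1 0 0 0 0" --pt "0 0 0 0 0 0 0" --pt "0 0 0 0 0 0 0"

```text
time_s: 21.08
tcp_pos: [0.4512, -0.1303, 0.0393]
ee_rot: [[-0.977, -0.191, 0.098], [-0.19, 0.982, 0.019], [-0.1, 0.0, -0.995]]
wrist_force: [1.3, -1.0, 0.0]
gripper_width: 0.004
gripper_force: 0.6
```

```bash
cat > k.py <<'E'
from m import *
s=sense(); q=s["tcp_pos"]; print(np.round(q,4),(q-np.array([.5147,-.0325,0]))[:2]@np.array([[.9818,-.19],[.19,.9818]]),np.round(s["wrist_force"],1))
for n in ("scene","top","wrist"):
    s=sense();p=capture(n); C,_=cloud(p); a=np.radians(10.95); R=np.array([[np.cos(a),-np.sin(a)],[np.sin(a),np.cos(a)]])
    L=(C[:,:2]-np.array([.5147,-.0325]))@R; z=C[:,2]
    k=(L[:,0]<-.071)&(L[:,0]>-.09)&(abs(L[:,1]+.08)<.05)&(z>.012)&(z<.034)
    if k.sum()>3: print(n,"knob",k.sum(),np.percentile(np.c_[L[k],z[k]],[5,50,95],0).round(4).tolist())
    if n=="scene": P=p
E
python3 k.py
```

```text
[ 0.4512 -0.1303  0.0393] [-0.08092793 -0.08397358] [ 1.3 -1.   0. ]
scene knob 29 [[-0.089, -0.0832, 0.0192], [-0.0823, -0.0744, 0.025], [-0.0739, -0.0611, 0.0327]]
wrist knob 218 [[-0.0899, -0.0884, 0.0191], [-0.0892, -0.0839, 0.0259], [-0.0882, -0.0789, 0.0326]]
```

Request:
drive_tool --pt "0 -0.2 1 0 0 0 0" --pt "0 -0.2 1 0 0 0 0" --pt "0 0 0 0 0 0 0"

```text
time_s: 21.48
tcp_pos: [0.451, -0.129, 0.0395]
ee_rot: [[-0.977, -0.191, 0.098], [-0.19, 0.982, 0.018], [-0.1, -0.001, -0.995]]
wrist_force: [2.3, -8.4, -1.1]
gripper_width: 0.004
gripper_force: 3.9
```

Request:
drive_tool --pt "0 -0.2 1 0 0 0 0" --pt "0 0 0 0 0 0 0" --pt "0 0 0 0 0 0 0"

```text
time_s: 21.73
tcp_pos: [0.451, -0.1287, 0.0395]
ee_rot: [[-0.977, -0.191, 0.099], [-0.19, 0.982, 0.017], [-0.1, -0.002, -0.995]]
wrist_force: [3.0, -12.9, -0.8]
gripper_width: 0.005
gripper_force: 6.1
```

Request:
drive_tool --pt "0 -0.2 1 0 0 0 0" --pt "0 0 0 0 0 0 0" --pt "0 0 0 0 0 0 0"

```text
time_s: 21.98
tcp_pos: [0.4509, -0.1284, 0.0396]
ee_rot: [[-0.977, -0.191, 0.099], [-0.19, 0.982, 0.017], [-0.1, -0.002, -0.995]]
wrist_force: [2.2, -16.7, -1.8]
gripper_width: 0.006
gripper_force: 8.6
```

Request:
drive_tool --pt "0 -0.2 1 0 0 0 0" --pt "0 0 0 0 0 0 0" --pt "0 0 0 0 0 0 0"

```text
time_s: 22.23
tcp_pos: [0.4509, -0.1281, 0.0397]
ee_rot: [[-0.977, -0.191, 0.099], [-0.19, 0.982, 0.016], [-0.1, -0.003, -0.995]]
wrist_force: [3.5, -21.9, -1.5]
gripper_width: 0.004
gripper_force: 11.2
```

Request:
drive_tool --pt "0 1 -6 0 0 0 0" --pt "0 2 -12 0 0 0 0" --pt "0 0 0 20 0 0 0" --pt "0 0 0 40 0 0 0" --pt "0 0 0 40 0 0 0"

```text
time_s: 22.65
tcp_pos: [0.4511, -0.1434, 0.1389]
ee_rot: [[-0.978, -0.19, 0.091], [-0.189, 0.982, 0.019], [-0.093, 0.002, -0.996]]
wrist_force: [2.0, -0.4, 0.2]
gripper_width: 0.004
gripper_force: 0.0
```

Request:
drive_tool --pt "0 -20 10 30 0 0 0" --pt "0 -20 10 30 0 0 0" --pt "0 0 0 0 0 0 0" --pt "0 0 0 0 0 0 0" --pt "0 0 0 0 0 0 0"

```text
time_s: 23.07
tcp_pos: [0.4125, -0.1231, 0.1989]
ee_rot: [[-0.977, -0.191, 0.097], [-0.19, 0.982, 0.02], [-0.099, 0.001, -0.995]]
wrist_force: [0.2, 1.2, -1.1]
gripper_width: 0.002
gripper_force: 0.0
```

```bash
python3 - <<'E'
from k import *
k=(abs(L[:,1])<.13)&(abs(L[:,0])<.045)&(z>.06)&(z<.12); print("lidtop wrist",np.percentile(z[k],[5,50,95]) if k.sum() else 0)
C,_=cloud(P); L=(C[:,:2]-np.array([.5147,-.0325]))@R; z=C[:,2]; k=(abs(L[:,1])<.12)&(abs(L[:,0])<.04)&(z>.06); print("lidtop",np.percentile(z[k],[5,50,95]))
for l in ["tape","file_pliers","slab","flask_stand"]:
    for r in masks_of(l,P)[:2]:
        c,_=cloud(P,r["region"]); print(l,round(r["p"],2),np.round(np.median(c,0),3))
E
```

```text
[ 0.4125 -0.1231  0.1989] [-0.11751348 -0.06954116] [ 0.2  1.2 -1.1]
scene knob 17 [[-0.0848, -0.0696, 0.0182], [-0.0806, -0.063, 0.0244], [-0.0727, -0.0605, 0.0287]]
top knob 14 [[-0.0806, -0.0694, 0.0197], [-0.077, -0.0636, 0.0249], [-0.0718, -0.0575, 0.0309]]
wrist knob 164 [[-0.0842, -0.0729, 0.023], [-0.0794, -0.0668, 0.0272], [-0.0733, -0.0608, 0.0295]]
lidtop wrist [0.08684962 0.08779804 0.08873042]
lidtop [0.08508356 0.08767858 0.09002116]
tape 0.72 [ 0.557 -0.3    0.008]
tape 0.64 [0.611 0.438 0.016]
file_pliers 0.58 [0.413 0.255 0.01 ]
slab 0.52 [ 0.559 -0.298  0.008]
flask_stand 0.83 [ 0.459 -0.335  0.045]
```

```bash
python3 -c "
from station import *
print(finish_job())"
```

```text
the job is handed in; nothing more can be done
None
```

The job is handed in at about 23 s of the 72 s limit: all four jars stand upright in one row and the lid is fully down (top at 88 mm). The bolt is pushed to a hard stop, its knob measured at about −64 mm in the case's frame, as it should be when thrown.

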